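# Dab the round valve diaphragm

### The arm

A 6-joint arm with a two-finger parallel gripper is mounted at the origin on the work surface. World frame = base frame: x ahead of the robot, y to its left, z up, the work surface at z = 0. Lengths are in m, angles in rad, forces in N, time in s.
With the tool pointing down it reaches from about 0.35 to 0.875 m from the base axis. Payload 4.2 kg.
Tool frame: the origin (TCP) lies midway between the tips of the shut fingers; the grasp point (between the pads) lies 19 mm behind it; z points along the fingers, y is the line along which they close (so a half turn about z gives the same grasp; the last joint's range is limited). The gripper opens to 87 mm and grips with 3 to 60 N. Pads are 19 mm wide; open, the fingers measure 117 mm over their backs; the gripper's body (75 mm by 190 mm) begins 51 mm behind the grasp point.
Start: joints at [-0.895, 0.385, 0.008, 0, -1.194, -0.259], TCP at [0.253, -0.571, 0.223] pointing down, gripper open.
Joint ranges: [-3.14, 3.14], [-1.21, 2.06], [-1.07, 1.41], [-3.16, 2.05], [-2.99, -0.16], [-3.1, 3.1]. Speed limits (rad/s): [2.79, 2.79, 3.14, 3.14, 3.14, 3.14].

### API

Orientations are given as a rotation vector (axis times angle).
In Python, from cell import robot, hand, camera, camera_info, monitor gives the robot as it stands. The module is installed in compiled form; this text tells all that it offers. Calls block until the motion is done:
- robot.move_ptp(position, orientation): joint-space move of the TCP to a pose.
- robot.move_linear(position, ori=None, max_speed=0.15): straight line of the TCP; ori=None keeps the orientation; max_speed is the mean speed in m/s.
- robot.goto_joints(angles): joint-space move.
- hand.open_jaws() and hand.grab(effort=None): open the fingers fully, or close them until they stop; effort is the grip in N (None keeps the last).
- robot.hold(seconds).
- robot.solve_ik(position, orientation): joint angles nearest the present ones, or None.
- camera(name): name is "scene" or "top" or "wrist"; returns (picture, depth): 420x560x3 uint8, red, green, blue; 420x560 float32, m along the optical axis (not along the pixel's ray), 0 where there is no reading.
- camera_info(name): a dict with "fx", "fy", "cx", "cy" (pixels), "pose" (4x4, takes a point from camera to world coordinates). Camera axes: x right, y down, z forward; pixel columns grow to the right and rows downward; lengths in m; the calibration is good to about 2 mm. A picture is of the moment at which its call begins: read the wrist's pose just before it. camera_info takes no time and is no camera call; for the wrist camera it gives the pose at the moment of the call.
A pose or a line that the arm cannot do raises robot.Unreachable and nothing moves.
- robot.job_done(): hands the job in; it is judged then, once.
Readings, each from a call of its own:
- monitor.read_time_s(): time.
- monitor.read_joints(): joint angles.
- monitor.read_joint_velocities(): joint speeds.
- monitor.read_tau(): joint torques, N m.
- monitor.read_ee_pos(): TCP position.
- monitor.read_ee_rot(): TCP orientation.
- monitor.read_ft_force(): force on the tool from outside, world axes, zero at the start.
- monitor.read_ft_torque(): the same for the moment, N m.
- monitor.read_opening(): finger opening in m.
- monitor.read_grip_force(): force on a finger pad.
Only numpy, scipy, OpenCV 4.12 (cv2) and the standard library are available. Lean on these libraries where they do the work, as an engineer would, in place of code of your own. Each camera call takes 0.05 s, during which the arm holds its last target. There are 200 camera calls.

### The job

Take the dabber from its fork stand, dip its tip well down inside the smaller of the two steel pots for a moment without pressing on the pot, then dab the middle of the round diaphragm gently for a moment: it should give by a few millimetres, and it is spoiled by more than 5 N (about 8 mm). Then hang the dabber upright in its fork again and let go, leaving the square and the oblong diaphragm untouched and everything else standing where it is.

Things in the scene. Friction and masses are not known exactly. Their poses are not given: they have to be found in the camera images.
- dabber: loose hand tool, about 70 g, hanging upright in the fork: black rubber ball tip (14 mm diameter) at the bottom, thin steel shaft (8 mm diameter), white collar disc (40 mm diameter, from 80 to 86 mm above the tip), white round handle (18 mm diameter, from 86 to 166 mm above the tip). Origin at the lowest point of the tip, z along the tool towards the handle's top
- dabber_tip (a point): lowest point of the dabber's ball tip (the dabber's origin)
- dabber_grip (a point): point on the axis of the dabber's handle, 130 mm above its tip, where it is best gripped from above
- stand: fixed steel stand: foot 110 x 90 x 10 mm, upright at its +x end, on top a flat fork of two prongs along x, 6 mm thick, 60 mm wide overall, top face 100 mm above the table; nothing rises above it. The 20 mm wide slot runs from x = -39 to +31 mm, open towards -x. The dabber's collar rests on the prongs, its tip 20 mm above the table. Origin on the table, below the slot's middle
- fork (a point): middle of the slot, level with the top face of the prongs (100 mm above the table)
- small_pot: the smaller of two open round steel pots, loose, 180 g: 56 mm rim diameter, 45 mm high, wall 3 mm, floor 5 mm thick, empty. Origin at the centre of its underside. The tip is well inside when it is at least 13 mm below the rim
- small_pot_rim (a point): centre of the small pot's mouth, 45 mm above its underside
- large_pot: the larger open round steel pot, loose: 90 mm rim diameter, 80 mm high; not to be used. Origin at the centre of its underside. The two pots may stand either way round
- cell_round: fixed grey block 80 x 80 x 34 mm, with the round white diaphragm (60 mm diameter, 4 mm thick) carried above its middle on a black bellows. Origin on the table, below the middle. The three cells stand in a row in any order
- round_top (a point): centre of the round diaphragm's top face, 54 mm above the table when it is not pressed; it moves down with the diaphragm
- diaphragm_round (a joint): how far the round diaphragm is pressed straight down (m): 0 at rest, stop at 0.012; a spring of 0.6 N per mm brings it back up
- cell_square: a like cell whose diaphragm is a 54 mm square; to be left untouched. Origin on the table, below the middle; its top is 54 mm high
- cell_oblong: a like cell whose diaphragm is an oblong, 66 x 26 mm; to be left untouched. Origin on the table, below the middle; its top is 54 mm high
- jar: loose closed jar, 60 mm diameter, 75 mm high; bystander, origin at the centre of its underside
- tape: loose ring-shaped empty tape core, 90 mm diameter, 24 mm high; bystander, origin at the centre of its underside
- tweezers: loose steel tweezers, 120 mm long, lying flat; bystander, origin under the middle
- dish: loose shallow glass dish, 90 mm diameter, 15 mm high; bystander, origin at the centre of its underside
Things that resemble listed ones, but are neither listed nor needed, are in the scene too. Leave any green look-alike of the dabber alone. Leave any yellow look-alike of the stand alone.

How it is judged:
By the outcome, as a careful person would: the job done as asked, in the order asked, and still so for the second after the job is handed in, with the robot touching nothing.
It also fails if it takes over 56 s, if anything falls off the work surface, if the arm or the gripper's body presses on something with over 40 N, if the wrist force passes 120 N, or if a joint passes its speed limit or range.

## Working session

There is one attempt and no reset: what is moved stays moved. The work goes in short steps, each a Python script; the robot and the scene stay as the last script left them, time stands still between calls to the robot, and variables do not carry over. Pictures are saved under pics/ and viewed, at most 10 in all, crops included, and the job is handed in when it is done.

```bash
mkdir -p pics
cat > h.py <<'E'
import numpy as np, cv2
from cell import robot, hand, camera, camera_info, monitor
def snap(n,f):
    i=camera_info(n); p,d=camera(n); np.savez('pics/'+f+'.npz',p=p,d=d,pose=i['pose'],k=[i['fx'],i['fy'],i['cx'],i['cy']])
    cv2.imwrite('pics/'+f+'.png',cv2.cvtColor(p,cv2.COLOR_RGB2BGR)); return p,d
def cloud(f):
    z=np.load('pics/'+f+'.npz'); fx,fy,cx,cy=z['k']; d=z['d']; v,u=np.mgrid[:d.shape[0],:d.shape[1]]
    P=np.stack([(u-cx)/fx*d,(v-cy)/fy*d,d],-1)@z['pose'][:3,:3].T+z['pose'][:3,3]
    P[d==0]=np.nan; return z['p'],P
E
python3 - <<'E'
from h import *
snap('top','top0'); snap('scene','sc0')
for n in('top','scene'): print(camera_info(n))
print(monitor.read_time_s(),monitor.read_ee_rot())
E
```

```text
{'fx': 520.7304347813879, 'fy': 520.7304347813879, 'cx': 282.4769036566079, 'cy': 209.75980535568954, 'pose': array([[ 0.01338908, -0.99651752,  0.08230171,  0.38382651],
       [-0.99948371, -0.01574217, -0.02800891,  0.06513583],
       [ 0.02920697, -0.0818842 , -0.9962138 ,  1.33567754],
       [ 0.        ,  0.        ,  0.        ,  1.        ]])}
{'fx': 405.3534606333082, 'fy': 405.3534606333082, 'cx': 280.37675372211686, 'cy': 209.53919258240597, 'pose': array([[-0.244499  ,  0.60016343, -0.76159313,  1.41291466],
       [ 0.96944536,  0.16741821, -0.17929539,  0.246554  ],
       [ 0.01989802, -0.78216047, -0.62275924,  0.85755453],
       [ 0.        ,  0.        ,  0.        ,  1.        ]])}
0.1 [ 6.49602250e-01 -3.07320391e+00 -2.92270818e-03]
```

View pics/top0.png

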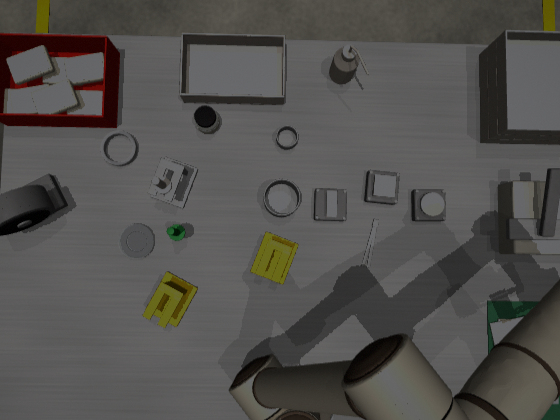

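View pics/sc0.png

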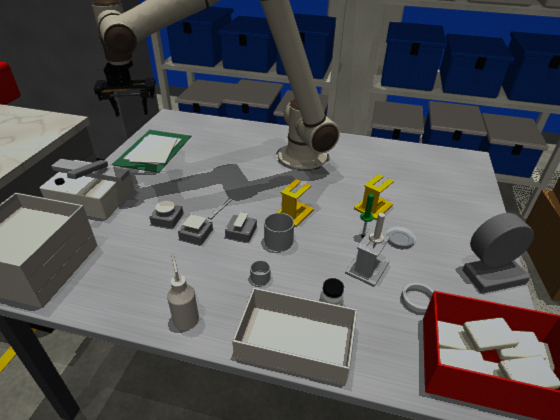

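The top view shows the white stand at (173,182) with the dabber handle at about (160,183). The small pot is at (287,137), the large pot at (282,197) and the round cell at (431,205). The oblong cell is at (330,203), the square cell at (382,187) and the green look-alike at (176,232).

Run:
```python
from h import *
p,P=cloud('top0')
def reg(n,u0,u1,v0,v1,zl,zh):
    Q=P[v0:v1,u0:u1].reshape(-1,3); Q=Q[(Q[:,2]>zl)&(Q[:,2]<zh)]
    if len(Q)<5: print(n,len(Q));return
    r=cv2.minAreaRect(Q[:,:2].astype(np.float32)*1000); c,rad=cv2.minEnclosingCircle(Q[:,:2].astype(np.float32)*1000)
    print(n,len(Q),'med',Q.mean(0).round(4),'rect',np.round(r[0],1),np.round(r[1],1),round(r[2],1),'circ',np.round(c,1),round(rad,1),'zmax',Q[:,2].max().round(3))
reg('handletop',135,215,150,215,.17,.22)
reg('handleall',135,215,150,215,.115,.22)
reg('collar',135,215,150,215,.102,.115)
reg('fork',135,215,150,215,.09,.103)
reg('foot',135,215,150,215,.005,.03)
reg('green',160,200,215,250,.02,.25)
reg('smallpot',270,305,120,155,.035,.055)
reg('largepot',258,307,172,222,.07,.09)
reg('round',410,450,185,225,.049,.06)
reg('roundblk',405,455,180,230,.025,.06)
reg('square',362,403,167,207,.049,.06)
reg('obl',312,350,185,225,.049,.06)
reg('jar',190,222,100,135,.06,.09)
reg('tapes',100,140,130,168,.015,.03)
reg('dish',118,158,220,260,.008,.02)
for n,s in(('top0',(145,215,120,260)),):
    im=cv2.imread('pics/top0.png')[125:265,110:230]
    cv2.imwrite('pics/c1.png',cv2.resize(im,None,fx=4,fy=4,interpolation=cv2.INTER_CUBIC))
im=cv2.imread('pics/sc0.png')[165:305,330:450]
cv2.imwrite('pics/c2.png',cv2.resize(im,None,fx=4,fy=4,interpolation=cv2.INTER_CUBIC))
a=cv2.imread('pics/c1.png');b=cv2.imread('pics/c2.png');o=np.hstack([a,b]);cv2.imwrite('pics/c12.png',cv2.resize(o,(800,int(o.shape[0]*800/o.shape[1]))))
```

```text
handletop 61 med [0.5389 0.3136 0.1845] rect [539.1 314.6] [15.9 15.7] 1.9 circ [539.5 314.3] 8.7 zmax 0.19
handleall 105 med [0.5378 0.3119 0.1667] rect [539.  314.1] [16.1 16.8] 1.7 circ [539.3 314.1] 8.9 zmax 0.19
collar 264 med [0.5487 0.3087 0.1051] rect [554.1 308.3] [60.  88.3] 71.1 circ [554.5 307.6] 52.3 zmax 0.114
fork 557 med [0.559  0.3047 0.0996] rect [555.  309.1] [61.4 90.4] 71.4 circ [554.1 307.6] 52.4 zmax 0.103
foot 902 med [0.5567 0.2965 0.0098] rect [561.3 306.7] [164.6 199.1] 1.3 circ [559.6 312.9] 121.7 zmax 0.026
green 231 med [0.4294 0.2791 0.1105] rect [429.6 280.9] [35.5 38.7] 77.9 circ [430.3 282.8] 20.0 zmax 0.17
smallpot 111 med [0.679  0.0213 0.044 ] rect [678.6  21.2] [54.9 53.1] 0.3 circ [678.9  20.5] 28.3 zmax 0.051
largepot 157 med [0.5224 0.0325 0.0789] rect [519.1  32.5] [88.  85.1] 1.0 circ [520.1  32.5] 45.0 zmax 0.085
round 426 med [ 0.511  -0.3437  0.0544] rect [ 511.5 -343.7] [58.4 58.3] 38.1 circ [ 511.5 -344.4] 30.2 zmax 0.06
roundblk 999 med [ 0.5097 -0.3394  0.0429] rect [ 511.1 -343. ] [79.8 81.4] 1.0 circ [ 510.9 -342.8] 54.0 zmax 0.06
square 446 med [ 0.555  -0.224   0.0544] rect [ 555.2 -224.5] [54.8 54.6] 84.8 circ [ 555.5 -224.1] 36.5 zmax 0.06
obl 268 med [ 0.5073 -0.0917  0.0545] rect [508.7 -91.3] [65.9 25.6] 0.1 circ [508.8 -91.3] 35.3 zmax 0.06
jar 383 med [0.7165 0.2239 0.0749] rect [717.4 224.4] [52.8 52. ] 71.9 circ [717.4 223.3] 27.6 zmax 0.083
tapes 413 med [0.6444 0.447  0.0234] rect [644.5 447.2] [89.4 87.1] 47.7 circ [645.8 447. ] 46.0 zmax 0.03
dish 521 med [0.4085 0.3987 0.0124] rect [409.3 396.4] [86.8 87.3] 71.8 circ [409.1 397. ] 44.9 zmax 0.02
```

View pics/c12.png

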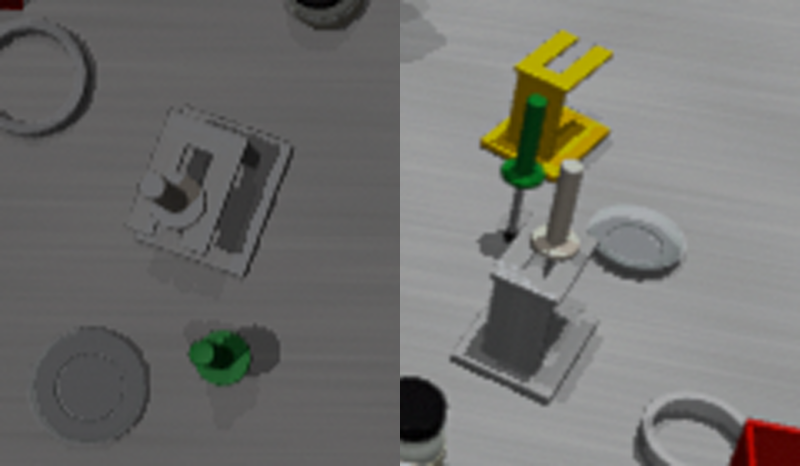

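Run:
```python
from h import *
x0,y0,s=.46,.22,3000
im=np.zeros((600,600,3),np.uint8)
def draw(zl,zh,pf,box,off,col=None):
    p,P=cloud(pf); u0,u1,v0,v1=box
    for a,q in zip(p[v0:v1,u0:u1].reshape(-1,3),P[v0:v1,u0:u1].reshape(-1,3)):
        if zl<q[2]<zh:
            c=(int((y0+.19-q[1])*s/2)+off,int((x0+.19-q[0])*s/2))
            f=min(255,int(q[2]*1400)); 
            cv2.circle(im,c,2,(f,255-f,int((q[2]>.1025))*255),-1)
draw(.005,.25,'top0',(130,215,145,215),0)
draw(.005,.25,'sc0',(330,450,165,305),300)
im=cv2.resize(im[:300],None,fx=1.3,fy=1.3)
cv2.imwrite('pics/r.png',im)
```

```text
(no output)
```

View pics/r.png

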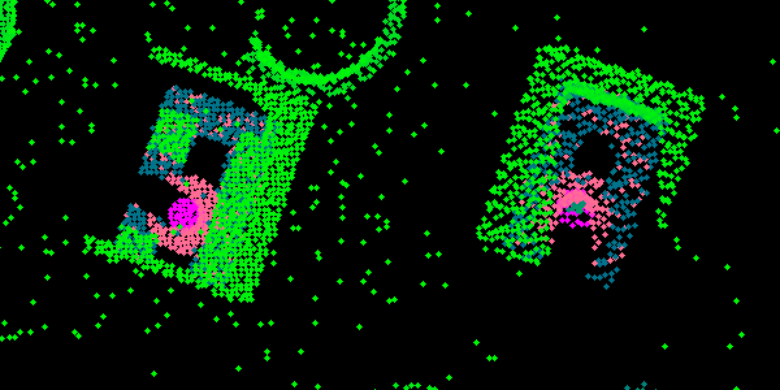

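The fork's slot opens towards roughly -x, with the stand's yaw at about -18.7°. The upright is at the +x end, and the dabber hangs about 11 mm outward of the slot origin. I'll grip it with the jaws closing along the slot.

```bash
cat >> h.py <<'E'
from scipy.spatial.transform import Rotation as R
YAW=np.radians(-18.7); SX=np.array([np.cos(YAW),np.sin(YAW),0])
def ori(a):  # tool down, closing axis at world angle a
    y=np.array([np.cos(a),np.sin(a),0]); z=np.array([0,0,-1.]); return R.from_matrix(np.stack([np.cross(y,z),y,z],1)).as_rotvec()
def best(pos,angs):
    c=[(abs(q[5]),a,q) for a in angs for q in [robot.solve_ik(pos,ori(a))] if q is not None]
    return min(c,key=lambda t:t[0])
E
python3 - <<'E'
from h import *
D=np.array([.5393,.3142,0])
b=best(D+[0,0,.25],[YAW,YAW+np.pi]); print('pick',b)
o=ori(b[1]); 
for pos in ([.679,.0208,.25],[.5115,-.3439,.25]):
    print([(round(a,2),robot.solve_ik(pos,ori(a))) for a in (np.pi/2,-np.pi/2)])
robot.move_ptp(D+[0,0,.26],o)
snap('wrist','w0')
print(monitor.read_time_s(),monitor.read_ee_pos(),monitor.read_ft_force())
p,P=cloud('w0')
Q=P.reshape(-1,3); m=(abs(Q[:,0]-.54)<.08)&(abs(Q[:,1]-.31)<.08)
for zl,zh in((.18,.19),(.12,.18),(.103,.11),(.095,.102)):
    q=Q[m&(Q[:,2]>zl)&(Q[:,2]<zh)]
    if len(q)>5: print(zl,len(q),q.mean(0).round(4),cv2.minEnclosingCircle(q[:,:2].astype(np.float32)*1000),cv2.minAreaRect(q[:,:2].astype(np.float32)*1000))
E
```

```text
pick (np.float64(1.1128191977391406), np.float64(2.8152160834668534), array([ 0.78644263,  0.36674615,  0.04977311,  0.        , -1.25382328,
       -1.1128192 ]))
[(1.57, array([ 0.26808483,  0.46409949,  0.20201577,  0.        , -1.30871261,
       -1.83888115])), (-1.57, array([ 2.68084826e-01,  4.64099486e-01,  2.02015774e-01,  4.44089210e-16,
       -1.30871261e+00,  1.30271150e+00]))]
[(1.57, array([-0.32965724,  0.35318527,  0.02947212,  0.        , -1.24708317,
       -1.24113908])), (-1.57, array([-0.32965724,  0.35318527,  0.02947212,  0.        , -1.24708317,
        1.90045357]))]
3.4083 [0.53962098 0.31356262 0.26000013] [-0.4317192  -0.76094053  0.47367326]
0.18 345 [0.5389 0.314  0.1848] ((539.1406860351562, 314.7686462402344), 8.94238567352295) ((539.2451782226562, 314.512451171875), (17.05784034729004, 17.078624725341797), 71.07660675048828)
0.12 263 [0.537  0.3082 0.1527] ((538.3853759765625, 312.7655029296875), 8.657492637634277) ((537.0709228515625, 309.6882019042969), (6.69253396987915, 17.314786911010742), 66.86965942382812)
0.103 596 [0.5377 0.3102 0.1052] ((539.3316650390625, 315.00836181640625), 19.979415893554688) ((538.5696411132812, 312.97540283203125), (35.114986419677734, 37.895790100097656), 70.93710327148438)
0.095 2553 [0.5598 0.3029 0.0992] ((553.708251953125, 308.861572265625), 53.34809112548828) ((553.8968505859375, 308.5506286621094), (59.47069549560547, 90.18040466308594), 71.25326538085938)
```

View pics/w0.png

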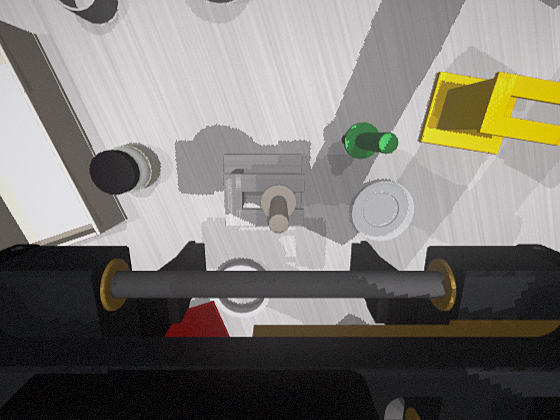

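The wrist view shows the dabber handle at (278,210) in the grey fork, clear of the green look-alike at (370,142). The measurements agree (handle at 539.2, 314.6 mm), so I'll grasp it now.

```bash
cat >> h.py <<'E'
D=np.array([.5392,.3145,0]); O=ori(YAW+np.pi); F=np.array([.5482,.3105,0])
def force(n=15,dt=.02):
    a=[]
    for _ in range(n): a.append(monitor.read_ft_force()); robot.hold(dt)
    return np.mean(a,0),np.std(a,0)
E
python3 - <<'E'
from h import *
robot.move_linear(D+[0,0,.131],O,.12)
print(monitor.read_ee_pos(),monitor.read_time_s())
hand.grab(30)
print('open',monitor.read_opening(),monitor.read_grip_force(),monitor.read_ee_pos(),force())
robot.move_linear(D+[0,0,.137],O,.05)
robot.move_linear(D+[0,0,.137]-.047*SX,O,.08)
print('ft',force(),monitor.read_ee_pos(),monitor.read_time_s())
robot.move_linear(D+[0,0,.26]-.047*SX,O,.15)
snap('scene','sc1');snap('top','top1')
print(monitor.read_opening(),monitor.read_time_s())
im=cv2.imread('pics/sc1.png')[110:310,300:500]
cv2.imwrite('pics/c3.png',cv2.resize(im,None,fx=3,fy=3,interpolation=cv2.INTER_CUBIC))
E
```

```text
[0.53968427 0.31486551 0.1319271 ] 4.6333
open 0.017308968371423917 29.99875868204981 [0.53921363 0.31449677 0.13097566] (array([ 0.06360447,  0.24060002, -0.41723038]), array([0.62676444, 0.56726981, 0.44191927]))
ft (array([ 0.2687517 ,  0.21655065, -0.73221688]), array([0.51989823, 0.45937154, 0.52855885])) [0.49497341 0.32937267 0.13687455] 7.2583
0.017819701893037426 8.325
```

View pics/c3.png

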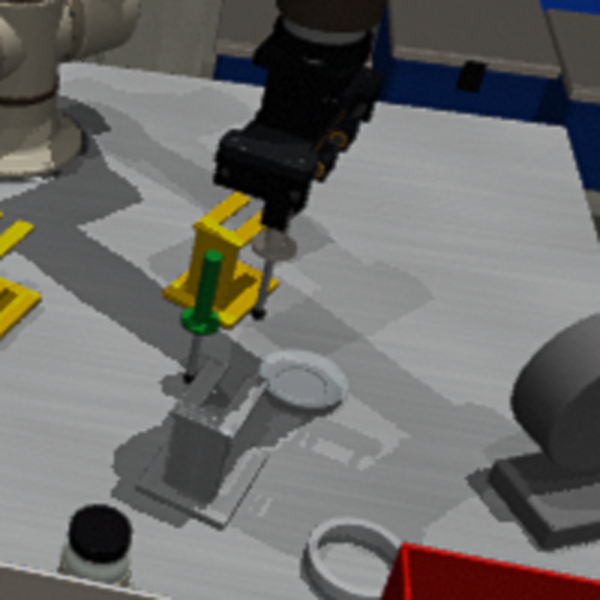

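The dabber is held upright and clear of the fork, with the tip at crop (258,313), which is scene pixel (386,214). I'll check that against the predicted position, then dip.

Run:
```python
from h import *
z=np.load('pics/sc1.npz'); T=np.linalg.inv(z['pose']);fx,fy,cx,cy=z['k']
for h in(.156,.235): 
    c=T@np.append((D-.047*SX)[:2],[h,1]); print(h,c[0]/c[2]*fx+cx,c[1]/c[2]*fy+cy)
p=np.array([.6788,.0207,0]); o=ori(np.pi/2)
robot.move_ptp(p+[0,0,.26],o)
robot.hold(.2); f0=force(); print('base',f0[0])
print(monitor.read_ee_pos(),monitor.read_time_s())
robot.move_linear(p+[0,0,.131],o,.15)   # tip at ~20 mm, 25 mm below rim
robot.hold(.4); print('in',force()[0]-f0[0],monitor.read_ee_pos())
snap('scene','sc2')
robot.move_linear(p+[0,0,.26],o,.15)
snap('top','top2')
for f in('top0','top2'):
    _,P=cloud(f);Q=P[115:160,265:310].reshape(-1,3);Q=Q[(Q[:,2]>.035)&(Q[:,2]<.055)];print(f,len(Q),len(Q) and Q.mean(0))
print(monitor.read_opening(),monitor.read_time_s())
im=cv2.imread('pics/sc2.png')[180:320,190:330]
cv2.imwrite('pics/c4.png',cv2.resize(im,None,fx=4,fy=4,interpolation=cv2.INTER_CUBIC))
```

```text
0.156 385.5801972919603 213.70943745542957
0.235 391.0020655115003 190.53900363303774
base [-0.20772931  0.09249486 -0.8049441 ]
[0.67873715 0.02107674 0.26008881] 10.125
in [ 0.25423241 -0.12328911 -0.10011788] [0.67878886 0.02069094 0.13099556]
top0 111 [0.67899795 0.02127141 0.04396187]
top2 98 [0.67623818 0.02215637 0.04385344]
0.01751841951284539 12.8917
```

View pics/c4.png

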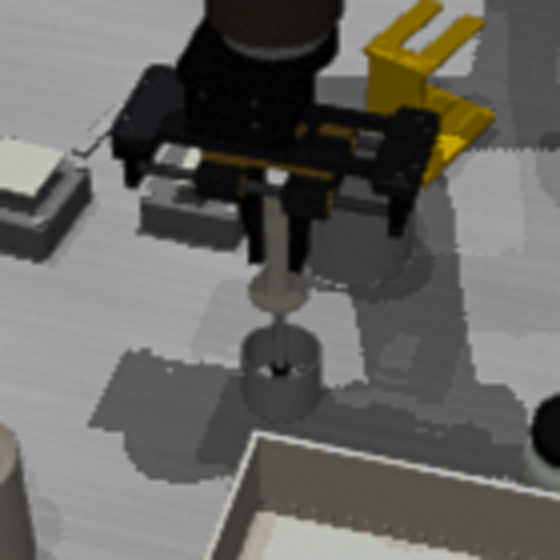

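The tip is well inside the small pot, about 25 mm below the rim by the held height. The force did not change and the pot did not move. Next is the dab, with force feedback.

Run:
```python
from h import *
p=np.array([.5115,-.3438,0]); o=ori(np.pi/2)
robot.move_ptp(p+[0,0,.26],o)
robot.move_linear(p+[0,0,.169],o,.12)
robot.hold(.3); f0=force(25)[0]; print('base',f0,monitor.read_time_s())
z=.169
while z>.1585:
    z-=.001; robot.move_linear(p+[0,0,z],o,.02)
    f=force(20,.015)[0]-f0; print(round(z,4),f.round(2),np.round(monitor.read_ee_pos()[2],4))
    if f[2]>1.9: break
robot.hold(.5); print('dab',(force(20)[0]-f0).round(2)); snap('scene','sc3')
robot.move_linear(p+[0,0,.18],o,.06); robot.move_linear(p+[0,0,.26],o,.15)
print(monitor.read_opening(),monitor.read_time_s())
```

```text
base [-0.05424265 -0.0051767  -0.90674181] 16.0
0.168 [ 0.08 -0.17  0.1 ] 0.168
0.167 [ 0.09 -0.02 -0.07] 0.167
0.166 [-0.23 -0.24  0.29] 0.166
0.165 [ 0.04 -0.06  0.21] 0.165
0.164 [-0.01  0.03  0.75] 0.1641
0.163 [ 0.18 -0.13  1.26] 0.1631
0.162 [ 0.16 -0.38  1.82] 0.162
0.161 [ 0.39 -0.22  2.3 ] 0.161
dab [ 0.35 -0.32  2.47]
0.017054610647873582 22.7
```

The dab reached about 2.4 N, or 4 mm of give. Now I'll hang the dabber back in the fork.

Run:
```python
from h import *
lat=np.array([-SX[1],SX[0],0]); g=F-.003*SX+.0005*lat; a=g-.058*SX
robot.move_ptp(a+[0,0,.26],O)
robot.move_linear(a+[0,0,.138],O,.12)
robot.hold(.2); f0=force()[0]
robot.move_linear(g+[0,0,.138],O,.06)
print('slid',(force()[0]-f0).round(2),monitor.read_time_s())
robot.move_linear(g+[0,0,.133],O,.04)
z=.133
while z>.1295:
    z-=.0005; robot.move_linear(g+[0,0,z],O,.02); f=force(12,.015)[0]-f0; print(round(z,4),f.round(2))
    if f[2]>.9: break
print(monitor.read_time_s(),monitor.read_opening()); snap('scene','sc4')
im=cv2.imread('pics/sc4.png')[170:300,310:440]
cv2.imwrite('pics/c5.png',cv2.resize(im,None,fx=4,fy=4,interpolation=cv2.INTER_CUBIC))
```

```text
slid [-0.27  0.17  0.02] 28.0833
0.1325 [-0.15 -0.08  0.08]
0.132 [-0.1  -0.18  0.16]
0.1315 [-0.15  0.03  0.3 ]
0.131 [-0.16 -0.   -0.05]
0.1305 [-1.67 -0.39  3.79]
30.6083 0.01776826363432716
```

View pics/c5.png

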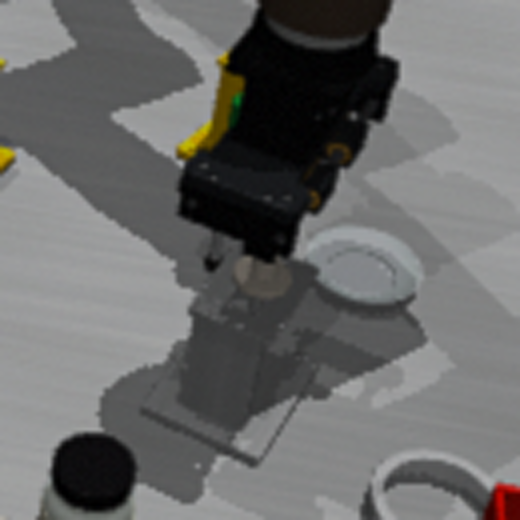

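The collar is seated on the prongs at (262,280), and contact came at the original height. I'll release the dabber and retreat.

Run:
```python
from h import *
p0=monitor.read_ee_pos(); p0=np.array([p0[0],p0[1],.1308])
robot.move_linear(p0,O,.02)
hand.open_jaws(); robot.hold(.3)
robot.move_linear(p0+[0,0,.13],O,.12)
robot.goto_joints([-0.895,0.385,0.008,0,-1.194,-0.259])
robot.hold(.3)
snap('top','top5'); snap('scene','sc5')
_,P=cloud('top5')
for n,(u0,u1,v0,v1,zl,zh) in dict(handle=(135,215,150,215,.175,.2),green=(160,200,215,250,.15,.2),pot=(270,305,120,155,.035,.055),round=(410,450,185,225,.049,.06),fork=(135,215,150,215,.09,.103)).items():
    Q=P[v0:v1,u0:u1].reshape(-1,3);Q=Q[(Q[:,2]>zl)&(Q[:,2]<zh)];print(n,len(Q),Q.mean(0).round(4))
print(monitor.read_time_s())
a=cv2.imread('pics/top5.png')[90:270,90:460]; b=cv2.imread('pics/sc5.png')[150:330,130:450]
cv2.imwrite('pics/c6.png',np.vstack([cv2.resize(a,(600,292)),cv2.resize(b,(520,292),interpolation=cv2.INTER_CUBIC)[:, :520] if 0 else cv2.copyMakeBorder(cv2.resize(b,(520,292)),0,0,0,80,cv2.BORDER_CONSTANT)]))
```

```text
handle 60 [0.5457 0.3117 0.1848]
green 58 [0.4299 0.2815 0.1645]
pot 105 [0.6794 0.0214 0.0439]
round 427 [ 0.5114 -0.3437  0.0545]
fork 539 [0.5586 0.3048 0.0996]
37.4083
```

View pics/c6.png

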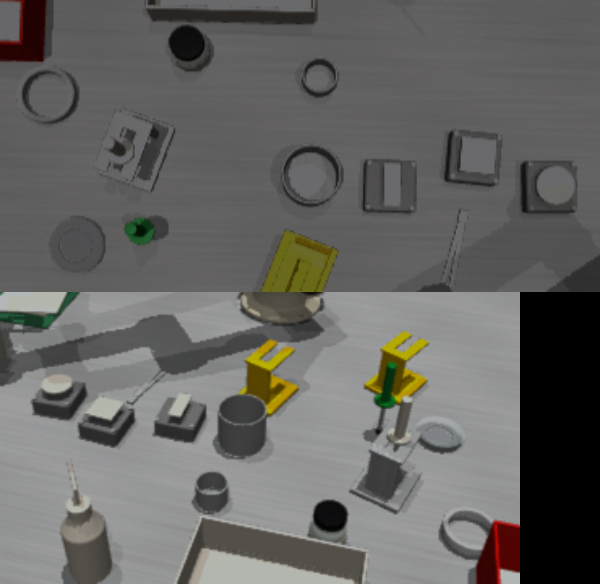

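The dabber hangs upright in its fork at (402,420), and nothing else has moved. I'll hand the job in.

```bash
python3 -c "
from h import *
print(robot.job_done())"
```

```text
the job is handed in; nothing more can be done
None
```

The job is handed in at about 37 s: I dipped the dabber about 25 mm into the small pot, dabbed the round diaphragm at about 2.4 N (about 4 mm), and hung it upright in its fork again; the final pictures show nothing else moved.

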